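Set the tip boxes back on their bases

ROBOT

A 6-joint arm with a two-finger parallel gripper is mounted at the origin on the work surface. World frame = base frame: x ahead of the robot, y to its left, z up, the work surface at z = 0. Lengths are in mm, angles in rad, forces in N, time in s.
With the tool pointing down it reaches from about 350 to 875 mm from the base axis. Payload 4.2 kg.
Tool frame: the origin (TCP) lies at the very end of the fingers, on their centre line; the grasp point (between the pads) lies 19 mm behind it (robot.hold_point_z is the distance from the TCP to the grasp point, in mm); z points along the fingers, y is the line along which they close (so a half turn about z gives the same grasp; the last joint's range is limited). The gripper opens to 85 mm and grips with 20 to 120 N. Pads are 22 mm wide; open, the fingers measure 114 mm over their backs; the gripper's body (76 mm by 85 mm) begins 54 mm behind the grasp point. The pads swing forward as they close: fully open they stand 13 mm farther back than shut.
Start: joints at [-1.03, 0.385, 0.008, 0, -1.194, -0.259], TCP at [173.819, -600.322, 231.312] pointing down, gripper open.
Joint ranges: [-3.14, 3.14], [-1.21, 2.06], [-1.07, 1.41], [-3.16, 2.05], [-2.99, -0.16], [-3.1, 3.1]. Speed limits (rad/s): [2.79, 2.79, 3.14, 3.14, 3.14, 3.14].

INTERFACE

Orientations are given as a unit quaternion [w, x, y, z].
In Python, from rig import robot gives the robot as it stands.
- The arm moves only by the tool jog_arm, never from a script. Its argument "plan" is a list of rows, each a list of 7 numbers: the shift along the tool's x, y, z in m, then the turn, a rotation vector about the tool's x, y, z in degrees, then the closure, from -1 (fully open) to 1 (shut), so that 0 is half open. In form: [[x, y, z, ax, ay, az, hand], ...]. A call has 1 to 12 rows; each row shifts and turns the commanded pose from where the row before left it, along the tool's axes as they then stand; what a row does not reach is not made up. A row lasts 1/10 s, in which the tool goes at most 50 mm and 8.59 degrees, less where a joint would pass 70% of its speed; a pose out of reach is approached as far as the arm can. A call with a gripper value outside its range is refused whole. The fingers move at their own pace and stop on an object; "force" is the grip in N (left out, the last holds). Time passes only in rows, so rows that do not move let the fingers close. It gives the time, the measured TCP pose, the force, the opening and the grip force at its end, in the units of the state.
- robot.get_state(): the state, without advancing time (a new reading comes with each control period).
- robot.read_camera(name): name is "side" or "top" or "wrist"; returns the picture (480x640x3 uint8, red, green, blue); there is no depth.
- robot.camera_params(name): a dict with "fov_y" (degrees; the focal length in pixels is half the picture's height over the tangent of half this angle, whatever the lens; pixels are square), "cx", "cy" (the principal point, pixels), "pose" (4x4, takes a point from camera to world coordinates). Camera axes: x right, y up, looking along -z (the intrinsics and any distortion apply to the point x, -y, -z); pixel columns grow to the right and rows downward; lengths in mm; the calibration is good to about 2 mm. A picture is of the moment at which its call begins: read the wrist's pose just before it. camera_params takes no time and is no camera call; for the wrist camera it gives the pose at the moment of the call.
- robot.finish_job(): hands the job in; it is judged then, once.
The state is a dict: "time": time; "joint_positions": joint angles; "qvel": joint speeds; "tau": joint torques, N m; "eef_pos": TCP position; "ee_rot": TCP orientation; "force": force on the tool from outside, world axes, zero at the start; "ft_torque": the same for the moment, N m; "grip_width": opening from 0.0 (shut) to 1.0 (fully open); "grip_force": force on a finger pad.
Only numpy, scipy, OpenCV 4.12 (cv2) and the standard library are available. Lean on these libraries where they do the work, as an engineer would, in place of code of your own. Each camera call takes 0.05 s, during which the arm holds its last target. There are 200 camera calls.

TASK

Two closed pipette-tip boxes have been left standing on their sides on the lab bench: a large one on its short end and a smaller one on its long edge. Push each of them over so that it comes to lie flat on its underside with the lid up, near where it stood. Only push: do not lift or carry the boxes, and leave everything else on the bench where it is.

Things in the scene. Friction and masses are not known exactly. Their poses are not given: they have to be found in the camera images.
- large_box: Large tip box, white, standing on its short end: 120 mm tall (z), 80 wide (y), 60 deep (x), 0.11 to 0.22 kg. Origin: centre of the face it stands on. z up at the start; x points out of the lid face, so x must end up. Lid face: plain, raised panel 3 mm proud, 10 mm in from the edges; a dark seam runs round the box 18 mm behind. Underside (-x): open skirt 16 mm deep with ribs.
- small_box: Small tip box, white, standing on its long edge: 75 mm tall (z), 105 wide (y), 45 deep (x), 0.08 to 0.15 kg. Origin: centre of the face it stands on. z up at the start; x points out of the lid face, so x must end up. Lid face: plain, raised panel 3 mm proud, 10 mm in from the edges; a dark seam runs round the box 18 mm behind. Underside (-x): open skirt 16 mm deep with ribs.
- large_box_center (a point): Middle of the large box, 60 mm along z from its origin; 60 mm high at the start, 30 mm when lying on its underside. Pushed within 15 mm of its top, square on the lid face, it tips about its lower edge; pushed lower it may slide. Past a lean of some 30 to 40 degrees it falls by itself. Any yaw. Clear bench: its fall path to -x and 120 mm before the lid.
- small_box_center (a point): Middle of the small box, 37.5 mm along z from its origin; 37.5 mm high at the start, 22.5 mm when lying on its underside. Pushed within 15 mm of its top, square on the lid face, it tips about its lower edge; pushed lower it may slide. Past a lean of some 30 to 40 degrees it falls by itself. Any yaw. Clear bench: its fall path to -x and 120 mm before the lid.
- closed_box: Bystander: a third tip box, already lying right, lid up, 120 x 80 mm and 60 mm tall, towards the far side. Origin: centre of its underside, z up.
- vial_a: Bystander: small white vial, 26 mm across, 55 mm tall, standing 85 to 110 mm to the side (+y) of the large box. Origin: centre of its underside, z up.
- vial_b: Bystander: small white vial like the other, 26 mm across, 55 mm tall, standing 100 to 120 mm to the side (+y) of the small box. Origin: centre of its underside, z up.
- jar: Bystander: grey jar with a black cap, 64 mm across, 100 mm tall, standing 120 to 130 mm to the side (-y) of the small box. Origin: centre of its underside, z up.
- reagent_bottle: Bystander: amber bottle with a blue cap, 80 mm across, 170 mm tall, at one side of the bench. Origin: centre of its underside, z up.
- tube_rack: Bystander: white tube rack, 80 x 200 mm, 97 mm tall with its capped tubes, at one side of the bench. Origin: centre of its underside, z up.
- timer: Bystander: flat white timer, 50 x 60 mm, 18 mm tall, lying 95 to 115 mm to the side (-y) of the large box. Origin: centre of its underside, z up.
There are look-alikes about, which are no part of the job. What is shaped like the large_box but green is not meant.

How it is judged:
By the outcome, as a careful person would: the job done as asked, in the order asked, and still so for the second after the job is handed in, with the robot touching nothing.
It also fails if it takes over 48 s, if anything falls off the work surface, if the arm or the gripper's body presses on something with over 40 N, if the wrist force passes 120 N, or if a joint passes its speed limit or range.

## Working session

There is one attempt and no reset: what is moved stays moved. The work goes in short steps, Python scripts to look and compute and a tool call to move; the robot and the scene stay as the last step left them, time stands still between calls to the robot, and variables do not carry over. Pictures are saved under pics/ and viewed, at most 10 in all, crops included, and the job is handed in when it is done.

Besides the shell and the picture viewer there is one more tool, called after ">>>" by a JSON object that holds its "method" and its "body", one argument or row to a line. jog_arm: Moves the arm, as the interface text tells. Its arguments: {"type":"object","properties":{"plan":{"type":"array"},"force":{"type":"number"}},"required":["plan"]}

```bash
mkdir -p pics; ls
python3 - <<'E'
from rig import robot
import cv2
for n in("top","side"):
    cv2.imwrite(f"pics/{n}0.png",robot.read_camera(n)[:,:,::-1]); p=robot.camera_params(n); print(n,p)
s=robot.get_state(); print(s)
E
```

```text
pics
top {'fov_y': 50.521872381242545, 'cx': 314.57567542497844, 'cy': 234.0355972852666, 'pose': array([[-1.29947962e-02,  9.96051930e-01, -8.78162143e-02,
         4.22918235e+02],
       [-9.99881311e-01, -1.36710711e-02, -7.10396028e-03,
         1.07718262e+00],
       [-8.27645505e-03,  8.77134770e-02,  9.96111362e-01,
         1.34561831e+03],
       [ 0.00000000e+00,  0.00000000e+00,  0.00000000e+00,
         1.00000000e+00]])}
side {'fov_y': 48.7015678087041, 'cx': 316.70344591383724, 'cy': 245.65126999472926, 'pose': array([[-9.14034375e-01,  3.13888604e-01, -2.56934048e-01,
         1.14483091e+02],
       [-4.05632450e-01, -7.04376725e-01,  5.82508150e-01,
         9.55290257e+02],
       [ 1.86430683e-03,  6.36653260e-01,  7.71147944e-01,
         1.33502069e+03],
       [ 0.00000000e+00,  0.00000000e+00,  0.00000000e+00,
         1.00000000e+00]])}
{'time': 0.1, 'joint_positions': array([-1.03044012e+00,  3.85465025e-01,  6.71970471e-03, -4.05980971e-04,
       -1.19400721e+00, -2.58604916e-01]), 'qvel': array([ 0.00031494, -0.00125338,  0.00281419,  0.00063649,  0.00172232,
       -0.00132685]), 'tau': array([-4.01999077e-04, -3.93318808e+01,  1.88930047e+01,  4.19793159e+00,
       -2.56957675e-03,  5.81759750e-06]), 'eef_pos': array([ 173.63068184, -599.83565541,  230.32737498]), 'ee_rot': array([-2.06601544e-04, -1.40335936e-01,  9.90103446e-01,  9.74474881e-04]), 'force': array([-0.26182973, -0.26847923,  0.50465577]), 'ft_torque': array([-0.01072692,  0.03962618, -0.04739574]), 'grip_force': 0.0, 'grip_width': 0.998715881964138}
```

View pics/top0.png

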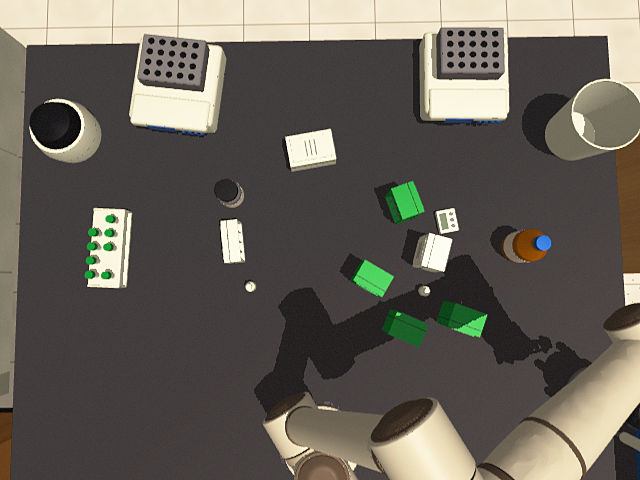

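View pics/side0.png

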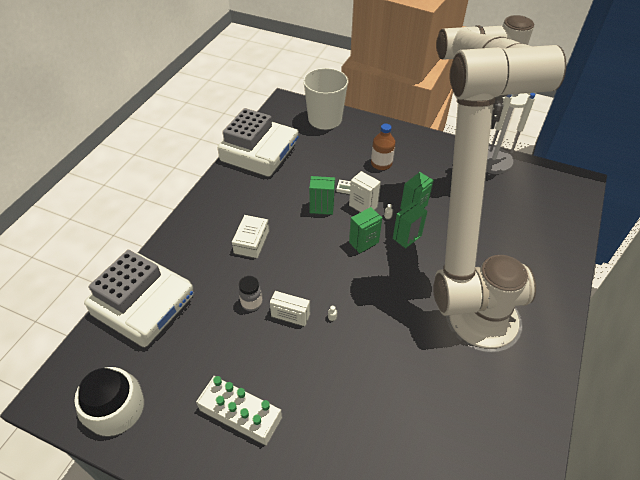

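The top view shows the large white box at about (433,252), with the timer at (447,220) and vial_a at (425,290). The small box is at (232,240), with the jar at (229,192) and vial_b at (250,286). Going by the vials on the +y side, both lids should face world +Y (image left). I'll check this on crops.

Run:
```python
import cv2,numpy as np
t=cv2.imread("pics/top0.png");s=cv2.imread("pics/side0.png")
c=lambda im,x,y:cv2.resize(im[y-37:y+38,x-50:x+50],(400,300),interpolation=cv2.INTER_CUBIC)
cv2.imwrite("pics/crop.png",np.vstack([np.hstack([c(t,433,252),c(t,232,240)]),np.hstack([c(s,364,192),c(s,290,308)])]))
```

```text
(no output)
```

View pics/crop.png

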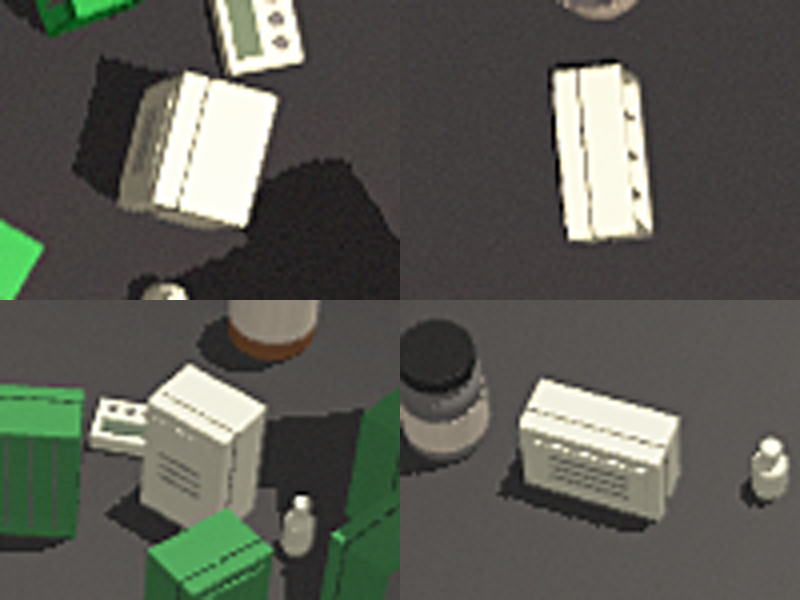

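The crops confirm it: the seams lie nearest the +Y side, and the small box's ribbed underside shows on the −Y side. So both boxes get pushed toward −Y.

```bash
cat > h.py <<'E'
import numpy as np
from rig import robot
def cast(n,px,z):
    p=robot.camera_params(n);f=240/np.tan(np.radians(p["fov_y"]/2));P=p["pose"]
    px=np.asarray(px,float)
    d=np.c_[(px[:,0]-p["cx"])/f,-(px[:,1]-p["cy"])/f,-np.ones(len(px))]@P[:3,:3].T
    o=P[:3,3];return o+d*((z-o[2])/d[:,2])[:,None]
E
python3 - <<'E'
from h import *
C=lambda a,x,y:np.array(a)/4+[x,y]-.4
big=C([(190,72),(278,95),(247,228),(155,205)],383,215); sm=C([(155,70),(220,66),(236,237),(168,241)],182,203)
# order: lid/+X, under/+X, under/-X, lid/-X
for n,c,z in(("L",big,120),("S",sm,75)):
    q=cast("top",c,z)[:,:2]
    e=[np.linalg.norm(q[i]-q[(i+1)%4]) for i in range(4)]
    y=(q[3]-q[0])+(q[2]-q[1]); y/=np.linalg.norm(y); xb=np.array([y[1],-y[0]])
    x=(q[0]-q[1])+(q[3]-q[2]);x/=np.linalg.norm(x)
    print(n,q.round(),np.round(e),"centre",q.mean(0).round(1),"xdir",xb.round(3),x.round(3),"lidmid",((q[0]+q[3])/2).round(1))
v=cast("top",[(425,291),(250,286),(447,220),(373,278),(229,190)],50);print(v.round())
# side check: top corners in the side crop
sL=np.array([(147,403-300),(188,365-300),(266,407-300),(230,442-300)])/4+[314,155]
sS=np.array([(520-400,424-300),(545-400,378-300),(682-400,416-300),(664-400,462-300)])/4+[240,271]
print(cast("side",sL,120).round()[:,:2],cast("side",sS,75).round()[:,:2])
E
```

```text
L [[ 531. -269.]
 [ 516. -322.]
 [ 436. -300.]
 [ 451. -246.]] [55. 83. 57. 83.] centre [ 483.4 -284.2] xdir [0.272 0.962] [0.262 0.965] lidmid [ 490.7 -257.4]
S [[573. 247.]
 [575. 206.]
 [468. 196.]
 [466. 238.]] [ 41. 108.  43. 108.] centre [520.6 221.8] xdir [-0.086  0.996] [-0.047  0.999] lidmid [519.6 242.7]
[[ 389. -267.   50.]
 [ 407.  176.   50.]
 [ 569. -329.   50.]
 [ 423. -136.   50.]
 [ 654.  230.   50.]]
[[ 529. -263.]
 [ 515. -320.]
 [ 438. -298.]
 [ 451. -248.]] [[571. 247.]
 [573. 204.]
 [469. 194.]
 [465. 234.]]
```

>>> {"method": "jog_arm", "body": {
  "plan": [
    [0, 0, 0, 0, 0, 7.95, 1],
    [0, 0, 0, 0, 0, 7.95, 1],
    [0, 0, 0, 0, 0, 7.95, 1],
    [0, 0, 0, 0, 0, 7.95, 1]
  ]
}}

```text
time: 0.5
eef_pos: [173.7, -600.0, 230.6]
ee_rot: [-0.0, 0.139, 0.99, 0.001]
force: [-1.0, -0.5, -0.6]
grip_width: 0.333
grip_force: 0.0
```

>>> {"method": "jog_arm", "body": {
  "plan": [
    [-0.0193, 0.0431, 0, 0, 0, 0, 1],
    [-0.0193, 0.0431, 0, 0, 0, 0, 1],
    [-0.0193, 0.0431, 0, 0, 0, 0, 1],
    [-0.0193, 0.0431, 0, 0, 0, 0, 1],
    [-0.0193, 0.0431, 0, 0, 0, 0, 1],
    [-0.0193, 0.0431, 0, 0, 0, 0, 1],
    [-0.0193, 0.0431, 0, 0, 0, 0, 1],
    [-0.0193, 0.0431, 0, 0, 0, 0, 1],
    [-0.0193, 0.0431, 0, 0, 0, 0, 1],
    [-0.0193, 0.0431, 0, 0, 0, 0, 1],
    [-0.0193, 0.0431, 0, 0, 0, 0, 1],
    [0, 0, 0, 0, 0, 0, 1]
  ]
}}

```text
time: 1.7
eef_pos: [509.0, -197.5, 230.7]
ee_rot: [0.0, 0.133, 0.991, 0.0]
force: [0.0, -0.4, 0.5]
grip_width: 0.0
grip_force: 0.0
```

>>> {"method": "jog_arm", "body": {
  "plan": [
    [0.002, 0, 0.0405, 0, 0, 0, 1],
    [0, 0, 0.0405, 0, 0, 0, 1],
    [0, 0, 0.0405, 0, 0, 0, 1],
    [0, -0.015, 0, 0, 0, 0, 1],
    [0, -0.015, 0, 0, 0, 0, 1],
    [0, -0.005, 0, 0, 0, 0, 1],
    [0, -0.005, 0, 0, 0, 0, 1],
    [0, -0.005, 0, 0, 0, 0, 1],
    [0, -0.005, 0, 0, 0, 0, 1],
    [0, -0.005, 0, 0, 0, 0, 1],
    [0, -0.005, 0, 0, 0, 0, 1]
  ]
}}

```text
time: 2.8
eef_pos: [488.4, -258.6, 110.4]
ee_rot: [0.001, 0.136, 0.991, -0.0]
force: [-0.0, 5.0, 11.5]
grip_width: 0.001
grip_force: 6.1
```

Run:
```python
from h import *
import cv2
a=robot.read_camera("side")[:,:,::-1];b=robot.read_camera("top")[:,:,::-1]
c=lambda im,x,y:cv2.resize(im[y-75:y+75,x-100:x+100],(400,300),interpolation=cv2.INTER_CUBIC)
cv2.imwrite("pics/p1.png",np.hstack([c(b,433,252),c(a,364,192)]))
```

```text
(no output)
```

View pics/p1.png

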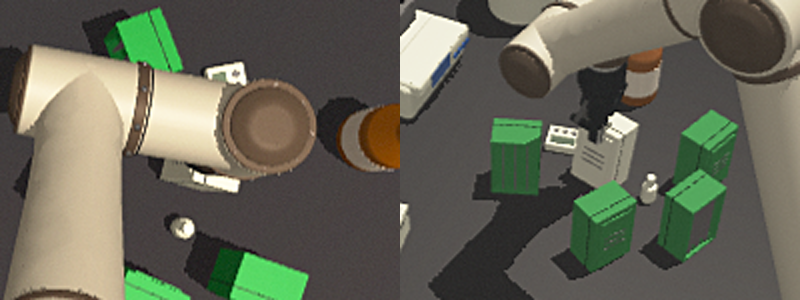

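The side view shows the finger on the lid face near the top, and the box is starting to lean. I'll keep pushing.

>>> {"method": "jog_arm", "body": {
  "plan": [
    [0, -0.006, 0, 0, 0, 0, 1],
    [0, -0.006, 0, 0, 0, 0, 1],
    [0, -0.006, 0, 0, 0, 0, 1],
    [0, -0.006, 0, 0, 0, 0, 1],
    [0, -0.006, 0, 0, 0, 0, 1],
    [0, -0.006, 0, 0, 0, 0, 1],
    [0, -0.006, 0, 0, 0, 0, 1],
    [0, -0.006, 0, 0, 0, 0, 1],
    [0, -0.006, 0, 0, 0, 0, 1]
  ]
}}

```text
time: 3.8
eef_pos: [475.3, -313.5, 117.1]
ee_rot: [0.003, 0.134, 0.991, -0.003]
force: [-6.6, -0.7, 26.9]
grip_width: -0.002
grip_force: 12.5
```

Run:
```python
from h import *
import cv2
a=robot.read_camera("side")[:,:,::-1];b=robot.read_camera("top")[:,:,::-1]
c=lambda im,x,y:cv2.resize(im[y-75:y+75,x-100:x+100],(400,300),interpolation=cv2.INTER_CUBIC)
cv2.imwrite("pics/p2.png",np.hstack([c(b,433,252),c(a,364,192)]))
```

```text
(no output)
```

View pics/p2.png

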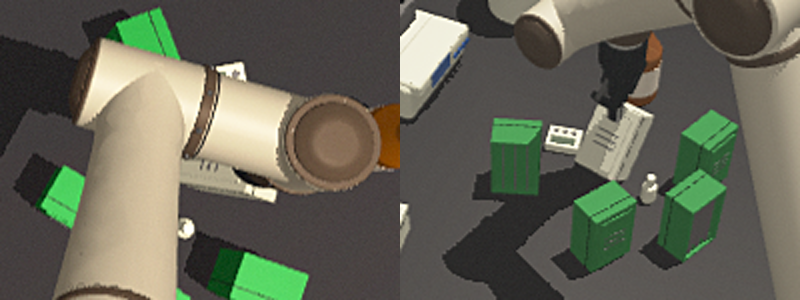

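The box leans about 30°, but the finger presses down on it with 27 N, because the tip drags down the face. I'll raise the tip while advancing.

>>> {"method": "jog_arm", "body": {
  "plan": [
    [0, -0.002, -0.005, 0, 0, 0, 1],
    [0, -0.004, -0.004, 0, 0, 0, 1],
    [0, -0.006, -0.003, 0, 0, 0, 1],
    [0, -0.006, -0.002, 0, 0, 0, 1],
    [0, -0.006, 0, 0, 0, 0, 1],
    [0, 0, 0, 0, 0, 0, 1]
  ]
}}

```text
time: 4.5
eef_pos: [466.6, -334.1, 123.2]
ee_rot: [-0.001, 0.137, 0.991, 0.0]
force: [-0.0, 0.2, -0.3]
grip_width: 0.001
grip_force: 0.0
```

Run:
```python
from h import *
import cv2
a=robot.read_camera("side")[:,:,::-1];b=robot.read_camera("top")[:,:,::-1]
c=lambda im,x,y:cv2.resize(im[y-75:y+75,x-100:x+100],(400,300),interpolation=cv2.INTER_CUBIC)
cv2.imwrite("pics/p3.png",np.hstack([c(b,433,252),c(a,364,192)]))
```

```text
(no output)
```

View pics/p3.png

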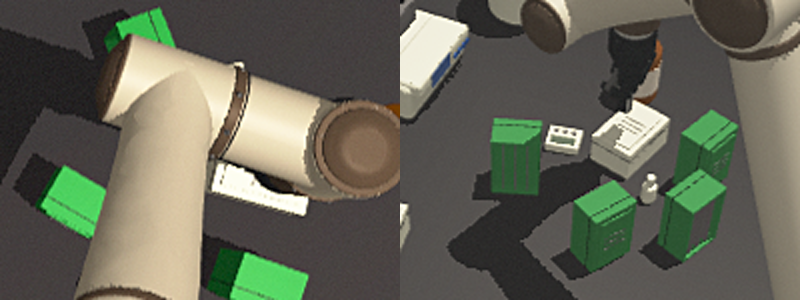

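The large box now lies flat with its lid up, and the timer and vial_a are undisturbed. Next is the small box.

>>> {"method": "jog_arm", "body": {
  "plan": [
    [0, 0.005, -0.027, 0, 0, 0, 1],
    [0, 0, -0.027, 0, 0, -6.7, 1],
    [0, 0, -0.027, 0, 0, -6.7, 1],
    [0, 0, 0, 0, 0, -6.7, 1],
    [0, 0, 0, 0, 0, 0, 1]
  ]
}}

```text
time: 5.1
eef_pos: [468.7, -328.4, 205.5]
ee_rot: [0.001, -0.039, 0.999, -0.0]
force: [-0.0, 0.1, -0.9]
grip_width: 0.003
grip_force: 0.0
```

>>> {"method": "jog_arm", "body": {
  "plan": [
    [-0.0073, 0.047, 0, 0, 0, 0, 1],
    [-0.0073, 0.047, 0, 0, 0, 0, 1],
    [-0.0073, 0.047, 0, 0, 0, 0, 1],
    [-0.0073, 0.047, 0, 0, 0, 0, 1],
    [-0.0073, 0.047, 0, 0, 0, 0, 1],
    [-0.0073, 0.047, 0, 0, 0, 0, 1],
    [-0.0073, 0.047, 0, 0, 0, 0, 1],
    [-0.0073, 0.047, 0, 0, 0, 0, 1],
    [-0.0073, 0.047, 0, 0, 0, 0, 1],
    [-0.0073, 0.047, 0, 0, 0, 0, 1],
    [-0.0073, 0.047, 0, 0, 0, 0, 1],
    [-0.0073, 0.047, 0, 0, 0, 0, 1]
  ]
}}

```text
time: 6.3
eef_pos: [511.1, 242.3, 203.8]
ee_rot: [-0.001, -0.038, 0.999, -0.001]
force: [1.1, -0.8, -0.2]
grip_width: -0.003
grip_force: 0.0
```

>>> {"method": "jog_arm", "body": {
  "plan": [
    [-0.0073, 0.047, 0, 0, 0, 0, 1],
    [0, 0, 0, 0, 0, 0, 1],
    [0, 0, 0, 0, 0, 0, 1]
  ]
}}

```text
time: 6.6
eef_pos: [514.7, 288.7, 203.1]
ee_rot: [-0.001, -0.039, 0.999, -0.001]
force: [-0.4, -0.7, -0.3]
grip_width: -0.001
grip_force: 0.0
```

Run:
```python
from h import *
import cv2
a=robot.read_camera("side")[:,:,::-1];b=robot.read_camera("top")[:,:,::-1]
c=lambda im,x,y:cv2.resize(im[y-75:y+75,x-100:x+100],(400,300),interpolation=cv2.INTER_CUBIC)
cv2.imwrite("pics/p4.png",np.hstack([c(b,433,252),c(a,290,308)]))
print(robot.get_state()["eef_pos"])
```

```text
[515.04160719 287.06841808 203.92422142]
```

View pics/p4.png

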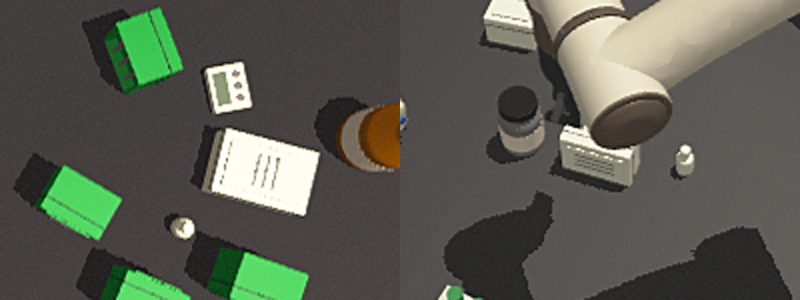

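The large box lies flat in the top view. I'll descend and push the small box, raising the tip along its arc.

>>> {"method": "jog_arm", "body": {
  "plan": [
    [0, 0, 0.034, 0, 0, 0, 1],
    [0, 0, 0.034, 0, 0, 0, 1],
    [0, 0, 0.034, 0, 0, 0, 1],
    [0, 0, 0.034, 0, 0, 0, 1],
    [0, -0.012, 0, 0, 0, 0, 1],
    [0, -0.012, 0, 0, 0, 0, 1],
    [0, -0.005, 0, 0, 0, 0, 1],
    [0, -0.005, 0, 0, 0, 0, 1],
    [0, -0.005, -0.002, 0, 0, 0, 1],
    [0, -0.005, -0.003, 0, 0, 0, 1],
    [0, -0.005, -0.002, 0, 0, 0, 1]
  ]
}}

```text
time: 7.8
eef_pos: [519.8, 239.1, 76.8]
ee_rot: [0.001, -0.039, 0.999, 0.001]
force: [0.8, 0.6, 0.4]
grip_width: -0.001
grip_force: 0.2
```

>>> {"method": "jog_arm", "body": {
  "plan": [
    [0, -0.005, -0.002, 0, 0, 0, 1],
    [0, -0.005, -0.002, 0, 0, 0, 1],
    [0, -0.005, -0.001, 0, 0, 0, 1],
    [0, -0.005, -0.001, 0, 0, 0, 1],
    [0, -0.005, -0.001, 0, 0, 0, 1],
    [0, -0.005, 0, 0, 0, 0, 1],
    [0, -0.005, 0, 0, 0, 0, 1],
    [0, -0.005, 0, 0, 0, 0, 1],
    [0, 0, 0, 0, 0, 0, 1]
  ]
}}

```text
time: 8.7
eef_pos: [522.4, 198.4, 82.7]
ee_rot: [-0.0, -0.038, 0.999, -0.0]
force: [-0.4, 0.3, -0.4]
grip_width: -0.001
grip_force: 0.0
```

Run:
```python
from h import *
import cv2
a=robot.read_camera("side")[:,:,::-1];b=robot.read_camera("top")[:,:,::-1]
c=lambda im,x,y:cv2.resize(im[y-75:y+75,x-100:x+100],(400,300),interpolation=cv2.INTER_CUBIC)
cv2.imwrite("pics/p5.png",np.hstack([c(b,232,240),c(a,290,288)]))
```

```text
(no output)
```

View pics/p5.png

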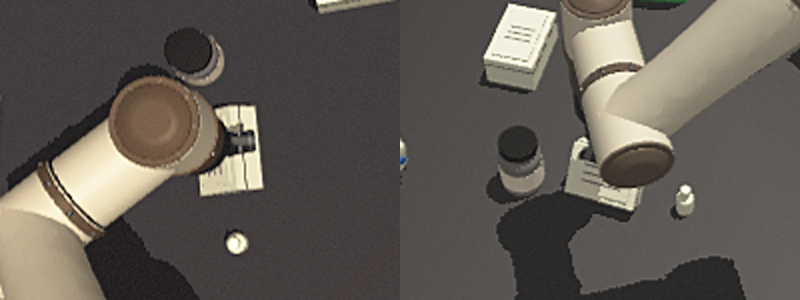

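The small box is still leaning: the top view shows both the lid and the former top face. I'll push a little more.

>>> {"method": "jog_arm", "body": {
  "plan": [
    [0, -0.005, 0, 0, 0, 0, 1],
    [0, -0.005, 0, 0, 0, 0, 1],
    [0, -0.005, 0, 0, 0, 0, 1],
    [0, -0.005, 0, 0, 0, 0, 1],
    [0, -0.005, 0, 0, 0, 0, 1],
    [0, 0, 0, 0, 0, 0, 1]
  ]
}}

```text
time: 9.4
eef_pos: [524.4, 173.5, 82.8]
ee_rot: [-0.0, -0.038, 0.999, -0.0]
force: [-0.5, -1.0, -1.2]
grip_width: -0.001
grip_force: 0.0
```

>>> {"method": "jog_arm", "body": {
  "plan": [
    [0, 0, -0.03, 0, 0, 0, 1],
    [0, 0.02, -0.04, 0, 0, 0, 1],
    [0, 0.045, -0.01, 0, 0, 0, 1],
    [0, 0.045, 0, 0, 0, 0, 1],
    [0, 0.045, 0, 0, 0, 0, 1],
    [0, 0.045, 0, 0, 0, 0, 1],
    [0, 0.045, 0, 0, 0, 0, 1],
    [0, 0, 0, 0, 0, 0, 1]
  ]
}}

```text
time: 10.2
eef_pos: [504.7, 423.5, 162.0]
ee_rot: [0.0, -0.041, 0.999, 0.001]
force: [-0.3, -0.8, -1.5]
grip_width: 0.001
grip_force: 0.0
```

Run:
```python
from h import *
import cv2
a=robot.read_camera("side")[:,:,::-1];b=robot.read_camera("top")[:,:,::-1]
cv2.imwrite("pics/p6.png",cv2.resize(np.hstack([b[60:360,60:560],a[100:400,200:450]]),(800,320)))
```

```text
(no output)
```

View pics/p6.png

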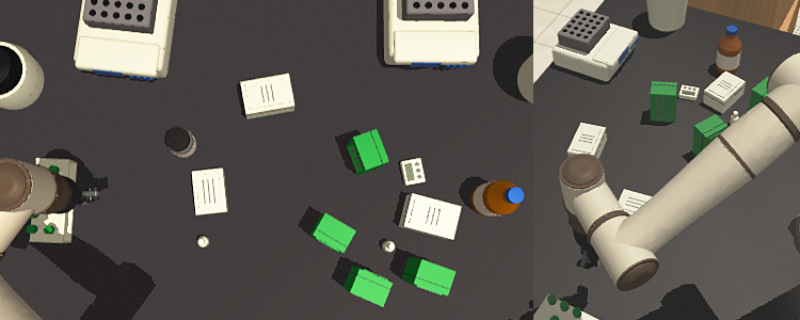

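Both boxes lie flat with their lids up, and the bystanders are where they stood. Handing in.

```bash
python3 -c "
from rig import robot
print(robot.finish_job())"
```

```text
the job is handed in; nothing more can be done
None
```

I pushed both tip boxes over, large first and then small: in the last camera views each lies flat with its lid up near where it stood, nothing else had visibly moved, and I handed the job in at about 10 s.

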